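Slide the spare burner cap along the rail into its tray pocket

TASK

The gas burner's spare brass cap, the flat round disc, lies loose in the middle of the wooden tea tray; stow it in the tray's corner pocket, the rear corner that is fenced off by a low straight wooden strip. Without picking it up, push it with the fingertips straight back against the tray's rear rail (the one farthest from the robot), then keep it against that rail and drag it along the rail into the pocket, fully home against the end wall. Leave it lying flat there, take the hand away, and do not disturb the cup, the tin or anything else.

Things in the scene. Friction and masses are not known exactly. Their poses are not given: they have to be found in the camera images.
- cap: the burner's spare brass cap: a flat round disc, 44 mm diameter, 12 mm high, about 90 g, with fine dark slots round its edge; it lies flat on the tray floor and slides easily on the waxed wood (friction about 0.35). Origin at the centre of its underside; z up.
- tray: fixed wooden tea tray, 220 (x) by 360 (y) mm. Origin: centre of its underside; x points away from the robot to the rear rail, y along that rail, z up; yaw within 0.25 rad. Floor top at z = 8 mm; inside x = -100 to 100, y = -170 to 170 mm. The rear rail is the wall at x = 100 (top at z = 24 mm); front wall and end walls (y = 170 and -170) reach z = 18 mm; walls 10 mm thick.
- fence: fence of the corner pocket: straight wooden strip fixed on the tray floor, 10 (x) by 40 (y) by 12 mm high. Origin: centre of its underside, axes as the tray's. It is at tray x = 45 mm, y = +142 or -142 mm (varies). The 50 mm slot between it and the rear rail, ended by the tray's end wall, is the pocket, its mouth towards the middle. Cap home: centre 22 mm from end wall and rear rail.
- cup: bystander: small white ceramic cup, 48 mm wide, 42 mm high, standing loose in the tray's other rear corner (tray x = 45 mm, y = 142 mm on the side opposite the fence). Origin at the centre of its underside.
- tin: bystander: round steel tin, 46 mm wide, 45 mm high, standing loose near the tray's front wall, towards its +y end. Origin at the centre of its underside.
- glass_a: bystander: green drinking glass, 68 mm wide, 95 mm high, beyond the tray to the left. Origin at the centre of its underside.
- glass_b: bystander: green drinking glass, 68 mm wide, 95 mm high, beyond the tray to the right. Origin at the centre of its underside.
- jar: bystander: closed white ceramic jar, 104 mm wide, 120 mm high, left of the tray. Origin at the centre of its underside.
- trivet: bystander: slatted wooden trivet, 150 mm square, 18 mm high, left of the tray. Origin at the centre of its underside.
- spoon: bystander: steel spoon, 140 mm long, lying on the glass top beyond the tray, across the view; origin within it, at table height.
Things that resemble listed ones, but are neither listed nor needed, are in the scene too. Several things have the shape of the cap; the one meant has the colours described above.

How it is judged:
By the outcome, as a careful person would: the job done as asked, in the order asked, and still so for the second after the job is handed in, with the robot touching nothing.
It also fails if it takes over 48 s, if anything falls off the work surface, if the arm or the gripper's body presses on something with over 40 N, if the wrist force passes 120 N, or if a joint passes its speed limit or range.

ROBOT

A 7-joint arm with a two-finger parallel gripper is mounted at the origin on the work surface. World frame = base frame: x ahead of the robot, y to its left, z up, the work surface at z = 0. Lengths are in m, angles in rad, forces in N, time in s.
With the tool pointing down it reaches from about 0.425 to 0.925 m from the base axis. Payload 6.8 kg.
Tool frame: the origin (TCP) lies midway between the tips of the shut fingers; the grasp point (between the pads) lies 19 mm behind it; z points along the fingers, y is the line along which they close (so a half turn about z gives the same grasp; the last joint's range is limited). The gripper opens to 85 mm and grips with 20 to 120 N. Pads are 22 mm wide; open, the fingers measure 114 mm over their backs; the gripper's body (76 mm by 85 mm) begins 54 mm behind the grasp point. The pads swing forward as they close: fully open they stand 13 mm farther back than shut.
Start: joints at [-1.363, 0.477, 0.022, 1.555, -0.011, 1.109, -0.083], TCP at [0.21, 0.642, 0.231] pointing down, gripper open.
Joint ranges: [-2.96, 2.96], [-0.34, 2.1], [-1.41, 1.46], [0.24, 2.44], [-1.37, 4.51], [0.17, 1.92], [-2.96, 2.96]. Speed limits (rad/s): [2.39, 2.39, 3.14, 3.14, 3.14, 3.14, 3.14].

INTERFACE

Orientations are given as a unit quaternion [w, x, y, z].
In Python, from station import bot gives the robot as it stands.
- The arm moves only by the tool jog_arm, never from a script. Its argument "rows" is a list of rows, each an object of numbers: "fingers": the finger opening in mm, from 0 to 85.4; "x", "y", "z": the shift along the tool's x, y, z in mm; "ax", "ay", "az": the turn, a rotation vector about the tool's x, y, z in degrees. A call has exactly 8 rows; each row shifts and turns the commanded pose from where the row before left it, along the tool's axes as they then stand; what a row does not reach is not made up. A row lasts 1/10 s, in which the tool goes at most 50 mm and 8.59 degrees, less where a joint would pass 70% of its speed; a pose out of reach is approached as far as the arm can. A call with a gripper value outside its range is refused whole. The fingers move at their own pace and stop on an object; "force" is the grip in N (left out, the last holds). Time passes only in rows, so rows that do not move let the fingers close, or fill a call up. It gives the time, the measured TCP pose, the force, the opening and the grip force at its end, in the units of the state.
- bot.get_obs(): the state, without advancing time (a new reading comes with each control period).
- bot.read_camera(name): name is "scene" or "top"; returns a dict with "pixels" (480x640x3 uint8, red, green, blue), "vertical_fov" (degrees; the focal length in pixels is half the picture's height over the tangent of half this angle, whatever the lens; pixels are square), "cx", "cy" (the principal point, pixels), "dist_coeffs" ([k1, k2, p1, p2, k3] as OpenCV has them; the pictures are not rectified), "world_from_camera" (4x4, takes a point from camera to world coordinates). Camera axes: x right, y down, z forward; pixel columns grow to the right and rows downward; lengths in m; the calibration is good to about 2 mm. A picture is of the moment at which its call begins. There is no depth.
- bot.hand_in(): hands the job in; it is judged then, once.
The state is a dict: "t": time; "q": joint angles; "joint_vel": joint speeds; "joint_torque": joint torques, N m; "eef_pos": TCP position; "tool_rot": TCP orientation; "contact_force": force on the tool from outside, world axes, zero at the start; "torque": the same for the moment, N m; "gripper_width": opening from 0.0 (shut) to 1.0 (fully open); "grasp_force": force on a finger pad.
Only numpy, scipy, OpenCV 4.12 (cv2) and the standard library are available. Lean on these libraries where they do the work, as an engineer would, in place of code of your own. Each camera call takes 0.05 s, during which the arm holds its last target. There are 200 camera calls.

## Working session

There is one attempt and no reset: what is moved stays moved. The work goes in short steps, Python scripts to look and compute and a tool call to move; the robot and the scene stay as the last step left them, time stands still between calls to the robot, and variables do not carry over. Pictures are saved under pics/ and viewed, at most 10 in all, crops included, and the job is handed in when it is done.

Besides the shell and the picture viewer there is one more tool, called after ">>>" as name([rows], argument=value, ...), one row to a line, values as JSON. jog_arm: Moves the arm, as the interface text tells. Its arguments: {"type":"object","properties":{"rows":{"type":"array","items":{"type":"object","properties":{"fingers":{"type":"number"},"x":{"type":"number"},"y":{"type":"number"},"z":{"type":"number"},"ax":{"type":"number"},"ay":{"type":"number"},"az":{"type":"number"}}}},"force":{"type":"number"}},"required":["rows"]}

```bash
mkdir -p pics
cat > h.py <<'E'
import numpy as np, cv2
from station import bot
def cam(n,save=None):
    c=bot.read_camera(n); im=cv2.cvtColor(c["pixels"],cv2.COLOR_RGB2BGR)
    if save: cv2.imwrite(f"pics/{save}.png",im)
    f=240/np.tan(np.radians(c["vertical_fov"])/2)
    K=np.array([[f,0,c["cx"]],[0,f,c["cy"]],[0,0,1]])
    return im,K,np.array(c["dist_coeffs"],float),np.array(c["world_from_camera"])
def ray(px,z,C):
    _,K,d,T=C
    u=cv2.undistortPoints(np.array(px,float).reshape(-1,1,2),K,d).reshape(-1,2)
    v=np.c_[u,np.ones(len(u))]@T[:3,:3].T; o=T[:3,3]
    return o+v*((z-o[2])/v[:,2])[:,None]
def proj(P,C):
    _,K,d,T=C; R=T[:3,:3].T
    return cv2.projectPoints(np.array(P,float).reshape(-1,1,3),cv2.Rodrigues(R)[0],-R@T[:3,3],K,d)[0].reshape(-1,2)
E
python3 - <<'E'
from h import *
for n in("top","scene"):
    c=cam(n,n); print(n,c[1][0,0],c[2],c[3].round(3).tolist())
o=bot.get_obs();print(o)
E
```

```text
top 556.6137866169021 [-0.1306586  0.         0.         0.         0.       ] [[-0.012, -0.998, 0.07, 0.479], [-1.0, 0.011, -0.013, 0.116], [0.012, -0.07, -0.997, 1.362], [0.0, 0.0, 0.0, 1.0]]
scene 520.1217820462997 [-0.01314509  0.          0.          0.          0.        ] [[0.861, 0.422, -0.283, 0.82], [0.508, -0.702, 0.5, -0.361], [0.012, -0.574, -0.819, 0.816], [0.0, 0.0, 0.0, 1.0]]
{'t': 0.1, 'q': array([-1.36308462,  0.47774261,  0.02231755,  1.55633327, -0.01146176,
        1.10930609, -0.08311865]), 'joint_vel': array([ 0.00072836, -0.00123782, -0.00035876, -0.00296661,  0.0005472 ,
       -0.00084973, -0.00028833]), 'joint_torque': array([ 4.53047542e-03, -5.97764432e+01,  1.61332011e+00, -2.81957263e+01,
        1.27371575e-02,  5.13498700e-03, -2.00890167e-05]), 'eef_pos': array([0.20948874, 0.64111372, 0.23041374]), 'tool_rot': array([-5.89637343e-05,  1.57230196e-01,  9.87561631e-01, -8.28588172e-04]), 'contact_force': array([-0.0872124 ,  0.74220783, -0.33802929]), 'torque': array([-0.0182288 , -0.00565449,  0.01303143]), 'grasp_force': 0.0, 'gripper_width': 0.9997471873479248}
```

View pics/top.png

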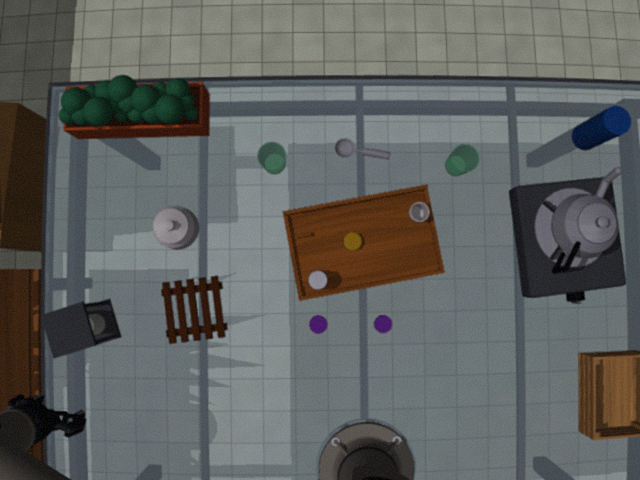

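View pics/scene.png

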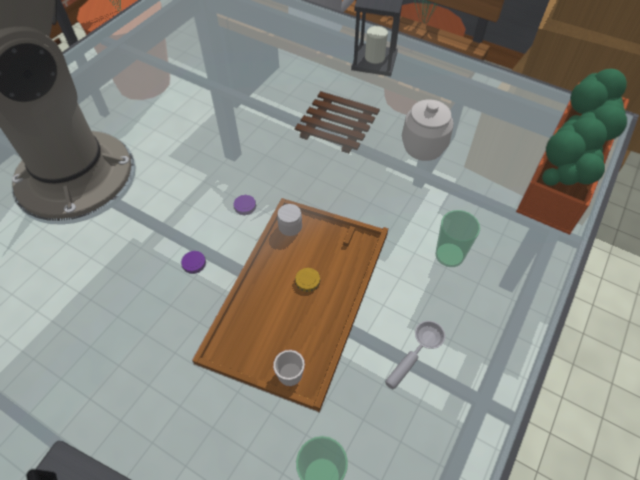

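The top view shows three disc candidates: a yellow-brass one on the tray at (352,241), and two purple ones off the tray at (318,324) and (383,324). The brass one on the tray floor fits the description. The fence is at (305,235), on the +y (left) side. The cup is at (419,212) and the tin at (318,280).

```bash
cat > meas.py <<'E'
from h import *
def capmask(im):
    hsv=cv2.cvtColor(im,cv2.COLOR_BGR2HSV)
    return cv2.inRange(hsv,(20,120,60),(35,255,255))
def cap(C,roi):
    x0,y0,x1,y1=roi; m=np.zeros(C[0].shape[:2],np.uint8); m[y0:y1,x0:x1]=capmask(C[0])[y0:y1,x0:x1]
    cs=cv2.findContours(m,cv2.RETR_EXTERNAL,cv2.CHAIN_APPROX_NONE)[0]
    if not cs: return None
    c=max(cs,key=cv2.contourArea); mo=cv2.moments(c)
    if mo["m00"]==0: return None
    return (mo["m10"]/mo["m00"],mo["m01"]/mo["m00"]),mo["m00"]
E
python3 - <<'E'
from meas import *
T=cam("top");S=cam("scene")
for C,roi,seed,n in((T,(280,180,450,305),(352,260),"T"),(S,(190,195,392,415),(300,320),"S")):
    r=cap(C,roi); print(n,"cap",r, ray([r[0]],.018,C))
    hsv=cv2.cvtColor(C[0],cv2.COLOR_BGR2HSV); m=cv2.inRange(hsv,(3,110,30),(35,255,255))
    mm=np.zeros_like(m); x0,y0,x1,y1=roi; mm[y0-5:y1+5,x0-5:x1+5]=m[y0-5:y1+5,x0-5:x1+5]
    c=max(cv2.findContours(mm,cv2.RETR_EXTERNAL,cv2.CHAIN_APPROX_NONE)[0],key=cv2.contourArea)
    hull=cv2.convexHull(c)
    q=cv2.approxPolyDP(hull,8,True).reshape(-1,2);print(n,"quad",q.tolist())
    # refine by line fits
    L=[]
    pts=c.reshape(-1,2).astype(float)
    for i in range(len(q)):
        a,b=q[i].astype(float),q[(i+1)%len(q)].astype(float);d=(b-a)/np.linalg.norm(b-a)
        t=(pts-a)@d; e=(pts-a)@np.array([-d[1],d[0]])
        s=pts[(abs(e)<4)&(t>12)&(t<np.linalg.norm(b-a)-12)]
        vx,vy,px,py=cv2.fitLine(s.astype(np.float32),cv2.DIST_HUBER,0,.01,.01).ravel(); L.append(np.cross([px,py,1],[px+vx,py+vy,1]))
    for i in range(len(q)):
        p=np.cross(L[i-1],L[i]);p=p[:2]/p[2]; print(p.round(1),[ray([p],z,C)[0,:2].round(4).tolist() for z in(0,.018,.024)])
    crop=cv2.resize(C[0][roi[1]-8:roi[3]+8,roi[0]-8:roi[2]+8],None,fx=4 if n=="T" else 2.5,fy=4 if n=="T" else 2.5,interpolation=cv2.INTER_CUBIC)
    cv2.imwrite(f"pics/crop{n}.png",crop)
E
```

```text
T cap ((352.0550082101806, 240.75944170771757), 203.0) [[0.55534296 0.02713472 0.018     ]]
T quad [[426, 185], [443, 272], [299, 299], [284, 211]]
[425.5 185.1] [[0.693, -0.1593], [0.6901, -0.1556], [0.6892, -0.1544]]
[443.4 271.8] [[0.4771, -0.1986], [0.4771, -0.1945], [0.4771, -0.1931]]
[299.3 299.6] [[0.4143, 0.1567], [0.4152, 0.1561], [0.4155, 0.1559]]
[283.  211.4] [[0.6305, 0.1947], [0.6285, 0.1936], [0.6278, 0.1933]]
S cap ((307.1950527169505, 279.0892133008921), 411.0) [[0.55697769 0.02379683 0.018     ]]
S quad [[387, 229], [318, 410], [193, 360], [250, 258], [303, 216]]
[388.5 226.5] [[0.6241, 0.2138], [0.6284, 0.2011], [0.6299, 0.1969]]
[318.5 409.8] [[0.6903, -0.1574], [0.6931, -0.1619], [0.6941, -0.1634]]
[191.8 361.3] [[0.4714, -0.1962], [0.4791, -0.1998], [0.4816, -0.201]]
[242.5 270.5] [[0.4402, -0.0129], [0.4485, -0.0206], [0.4513, -0.0232]]
[293.8 216.9] [[0.4537, 0.1385], [0.4618, 0.1275], [0.4645, 0.1238]]
```

View pics/cropT.png

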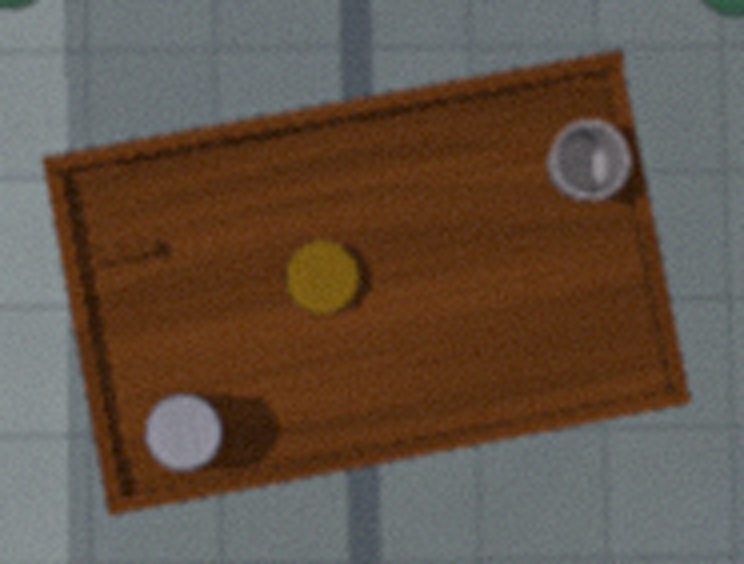

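The crop confirms the brass cap with the darker edge at crop (322,276), full image (352,241). The fence is at the left, crop (135,253), so the pocket is on the +y side. From the corners, the tray is at about (0.5525, 0.000) with yaw 0.175. The cap is at about tray (8, 25) mm.

>>> jog_arm([
  {"fingers":0,"x":-30,"y":-31},
  {"fingers":0,"x":-30,"y":-31},
  {"fingers":0,"x":-30,"y":-31},
  {"fingers":0,"x":-30,"y":-31},
  {"fingers":0,"x":-30,"y":-31},
  {"fingers":0,"x":-30,"y":-31},
  {"fingers":0,"x":-30,"y":-31},
  {"fingers":0,"x":-30,"y":-31},
], force=40)

```text
invalid input
```

>>> jog_arm([
  {"fingers":0,"x":-30,"y":-31},
  {"fingers":0,"x":-30,"y":-31},
  {"fingers":0,"x":-30,"y":-31},
  {"fingers":0,"x":-30,"y":-31},
  {"fingers":0,"x":-30,"y":-31},
  {"fingers":0,"x":-30,"y":-31},
  {"fingers":0,"x":-30,"y":-31},
  {"fingers":0},
])

```text
invalid input
```

>>> jog_arm([
  {"fingers":0,"az":-7},
  {"fingers":0,"az":-7},
  {"fingers":0,"az":-7},
  {"fingers":0,"az":-7},
  {"fingers":0,"z":20},
  {"fingers":0,"z":20},
  {"fingers":0},
  {"fingers":0},
])

```text
invalid input
```

```bash
cat > st.py <<'E'
import sys
from h import *
from scipy.spatial.transform import Rotation as Ro
TC=np.array([.5525,.0001]);YAW=.175
RT=np.array([[np.cos(YAW),-np.sin(YAW)],[np.sin(YAW),np.cos(YAW)]])
def tray(p): return RT.T@(np.array(p)[:2]-TC)
def world(t): return TC+RT@np.array(t)
def status(goal=None,ang=None):
    o=bot.get_obs();p=o["eef_pos"];w,x,y,z=o["tool_rot"];R=Ro.from_quat([x,y,z,w]).as_matrix()
    print("t",round(o["t"],2),"pos",p.round(4),"tray mm",(tray(p)*1e3).round(1),"f",o["contact_force"].round(1),"w",round(o["gripper_width"],3),"toolx ang-tray",np.degrees(np.arctan2(R[1,0],R[0,0])-YAW).round(2),"tilt",np.degrees(np.arccos(-R[2,2])).round(2),"q",o["q"].round(2))
    if goal is not None:
        g=np.r_[world(np.array(goal[:2])/1e3),goal[2]/1e3]; print("tool shift mm",((g-p)@R*1e3).round(1))
    return R
if len(sys.argv)>3 and sys.argv[0].endswith("st.py"): status([float(a) for a in sys.argv[1:4]])
E
python3 st.py -45 24.5 60
```

```text
t 0.2 pos [0.2096 0.6413 0.2307] tray mm [-226.1  691.1] f [0.1 0.9 0.5] w 1.0 toolx ang-tray 151.88 tilt 0.06 q [-1.36  0.48  0.02  1.56 -0.01  1.11 -0.08]
tool shift mm [-473.9 -502.4  171.3]
```

The calls were refused, so I'll try rows with every field filled in.

>>> jog_arm([
  {"fingers":0,"x":-30,"y":-31,"z":0,"ax":0,"ay":0,"az":0},
  {"fingers":0,"x":-30,"y":-31,"z":0,"ax":0,"ay":0,"az":0},
  {"fingers":0,"x":-30,"y":-31,"z":0,"ax":0,"ay":0,"az":0},
  {"fingers":0,"x":-30,"y":-31,"z":0,"ax":0,"ay":0,"az":0},
  {"fingers":0,"x":-30,"y":-31,"z":0,"ax":0,"ay":0,"az":0},
  {"fingers":0,"x":-30,"y":-31,"z":0,"ax":0,"ay":0,"az":0},
  {"fingers":0,"x":-30,"y":-31,"z":0,"ax":0,"ay":0,"az":0},
  {"fingers":0,"x":-30,"y":-31,"z":0,"ax":0,"ay":0,"az":0},
], force=40)

```text
t: 1.0
eef_pos: [0.3612, 0.3296, 0.2314]
tool_rot: [0.0, 0.157, 0.988, 0.0]
contact_force: [0.5, -0.3, 0.0]
gripper_width: -0.001
grasp_force: 0.0
```

>>> jog_arm([
  {"fingers":0,"x":-30,"y":-31,"z":0,"ax":0,"ay":0,"az":0},
  {"fingers":0,"x":-30,"y":-31,"z":0,"ax":0,"ay":0,"az":0},
  {"fingers":0,"x":-30,"y":-31,"z":0,"ax":0,"ay":0,"az":0},
  {"fingers":0,"x":-30,"y":-31,"z":0,"ax":0,"ay":0,"az":0},
  {"fingers":0,"x":-30,"y":-31,"z":0,"ax":0,"ay":0,"az":0},
  {"fingers":0,"x":-30,"y":-31,"z":0,"ax":0,"ay":0,"az":0},
  {"fingers":0,"x":-30,"y":-31,"z":0,"ax":0,"ay":0,"az":0},
  {"fingers":0,"x":-15,"y":-20,"z":0,"ax":0,"ay":0,"az":0},
])

```text
t: 1.8
eef_pos: [0.5022, 0.0327, 0.2315]
tool_rot: [0.001, 0.159, 0.987, -0.0]
contact_force: [0.2, -0.2, 0.8]
gripper_width: 0.002
grasp_force: 0.0
```

>>> jog_arm([
  {"fingers":0,"x":0,"y":0,"z":0,"ax":0,"ay":0,"az":-7},
  {"fingers":0,"x":0,"y":0,"z":0,"ax":0,"ay":0,"az":-7},
  {"fingers":0,"x":0,"y":0,"z":0,"ax":0,"ay":0,"az":-7},
  {"fingers":0,"x":0,"y":0,"z":0,"ax":0,"ay":0,"az":-7},
  {"fingers":0,"x":0,"y":0,"z":30,"ax":0,"ay":0,"az":0},
  {"fingers":0,"x":0,"y":0,"z":30,"ax":0,"ay":0,"az":0},
  {"fingers":0,"x":0,"y":0,"z":30,"ax":0,"ay":0,"az":0},
  {"fingers":0,"x":0,"y":0,"z":0,"ax":0,"ay":0,"az":0},
])

```text
t: 2.6
eef_pos: [0.4981, 0.0358, 0.1382]
tool_rot: [-0.004, -0.086, 0.996, -0.001]
contact_force: [-0.5, 0.5, 0.5]
gripper_width: 0.005
grasp_force: 0.0
```

```bash
python3 st.py -45 24.5 30
```

```text
t 2.6 pos [0.4981 0.0358 0.1382] tray mm [-47.3  44.6] f [-0.5  0.5  0.5] w 0.005 toolx ang-tray -180.11 tilt 0.41 q [-0.44  0.32  0.29  2.07 -0.13  0.78  1.68]
tool shift mm [ -3.1 -20.1 108.2]
```

>>> jog_arm([
  {"fingers":0,"x":0,"y":-10,"z":0,"ax":0,"ay":0,"az":0},
  {"fingers":0,"x":0,"y":-10,"z":0,"ax":0,"ay":0,"az":0},
  {"fingers":0,"x":0,"y":0,"z":30,"ax":0,"ay":0,"az":0},
  {"fingers":0,"x":0,"y":0,"z":30,"ax":0,"ay":0,"az":0},
  {"fingers":0,"x":0,"y":0,"z":30,"ax":0,"ay":0,"az":0},
  {"fingers":0,"x":0,"y":0,"z":18,"ax":0,"ay":0,"az":0},
  {"fingers":0,"x":0,"y":0,"z":0,"ax":0,"ay":0,"az":0},
  {"fingers":0,"x":0,"y":0,"z":0,"ax":0,"ay":0,"az":0},
])

```text
t: 3.4
eef_pos: [0.5056, 0.0158, 0.0346]
tool_rot: [0.001, -0.086, 0.996, -0.0]
contact_force: [0.2, -0.7, 0.1]
gripper_width: 0.003
grasp_force: 0.0
```

```bash
python3 st.py -45 24.5 12
python3 - <<'E'
from h import *
C=cam("scene"); cv2.imwrite("pics/s2.png",cv2.resize(C[0][180:430,180:410],None,fx=2.3,fy=2.3,interpolation=cv2.INTER_CUBIC))
E
```

```text
t 3.4 pos [0.5056 0.0158 0.0346] tray mm [-43.4  23.6] f [ 0.2 -0.7  0.1] w 0.003 toolx ang-tray -180.18 tilt 0.11 q [-0.35  0.5   0.24  2.12 -0.22  0.54  1.8 ]
tool shift mm [ 1.6  0.9 22.6]
```

View pics/s2.png

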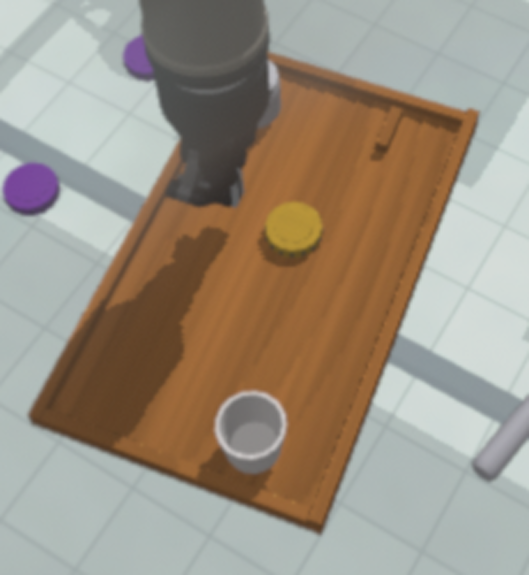

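The view shows the shut fingertips in front of the cap, at crop (215,200), with the cap at (293,228) and clear floor around both. Next I lower and push back.

>>> jog_arm([
  {"fingers":0,"x":0,"y":0,"z":8,"ax":0,"ay":0,"az":0},
  {"fingers":0,"x":0,"y":0,"z":8,"ax":0,"ay":0,"az":0},
  {"fingers":0,"x":0,"y":1,"z":6,"ax":0,"ay":0,"az":0},
  {"fingers":0,"x":0,"y":0,"z":0,"ax":0,"ay":0,"az":0},
  {"fingers":0,"x":-6,"y":0,"z":0,"ax":0,"ay":0,"az":0},
  {"fingers":0,"x":-6,"y":0,"z":0,"ax":0,"ay":0,"az":0},
  {"fingers":0,"x":0,"y":0,"z":0,"ax":0,"ay":0,"az":0},
  {"fingers":0,"x":0,"y":0,"z":0,"ax":0,"ay":0,"az":0},
])

```text
t: 4.25
eef_pos: [0.5165, 0.0196, 0.0114]
tool_rot: [0.0, -0.086, 0.996, -0.0]
contact_force: [0.2, 0.1, 0.8]
gripper_width: 0.001
grasp_force: 0.0
```

```bash
python3 st.py 30 24.5 12
```

```text
t 4.25 pos [0.5165 0.0196 0.0114] tray mm [-32.1  25.5] f [0.2 0.1 0.8] w 0.001 toolx ang-tray -180.12 tilt 0.02 q [-0.33  0.56  0.22  2.1  -0.24  0.51  1.81]
tool shift mm [-62.1  -0.9  -0.6]
```

Height is 3.4 mm above the tray floor with no contact. I push back to about tray x 30.

>>> jog_arm([
  {"fingers":0,"x":-8,"y":0,"z":0,"ax":0,"ay":0,"az":0},
  {"fingers":0,"x":-8,"y":0,"z":0,"ax":0,"ay":0,"az":0},
  {"fingers":0,"x":-8,"y":0,"z":0,"ax":0,"ay":0,"az":0},
  {"fingers":0,"x":-8,"y":0,"z":0,"ax":0,"ay":0,"az":0},
  {"fingers":0,"x":-8,"y":0,"z":0,"ax":0,"ay":0,"az":0},
  {"fingers":0,"x":-8,"y":0,"z":0,"ax":0,"ay":0,"az":0},
  {"fingers":0,"x":-8,"y":0,"z":0,"ax":0,"ay":0,"az":0},
  {"fingers":0,"x":-4,"y":0,"z":0,"ax":0,"ay":0,"az":0},
])

```text
t: 5.05
eef_pos: [0.5763, 0.0301, 0.0113]
tool_rot: [0.0, -0.086, 0.996, 0.0]
contact_force: [-0.2, -0.1, 0.6]
gripper_width: 0.001
grasp_force: 0.2
```

```bash
cat > look.py <<'E'
from meas import *
import st
R=st.status()
for n,roi in(("scene",(190,195,400,415)),("top",(280,180,450,305))):
    C=cam(n); r=cap(C,roi)
    if r: print(n,r,"cap tray",(st.tray(ray([r[0]],.018,C)[0])*1e3).round(1))
E
python3 look.py
```

```text
t 5.05 pos [0.5763 0.0301 0.0113] tray mm [28.6 25.4] f [-0.2 -0.1  0.6] w 0.001 toolx ang-tray -180.11 tilt 0.04 q [-0.33  0.62  0.23  1.95 -0.24  0.59  1.79]
scene ((334.8568129330254, 288.4434180138568), 433.0) cap tray [60.8 22.3]
```

>>> jog_arm([
  {"fingers":0,"x":-4,"y":0,"z":0,"ax":0,"ay":0,"az":0},
  {"fingers":0,"x":-4,"y":0,"z":0,"ax":0,"ay":0,"az":0},
  {"fingers":0,"x":-3,"y":0,"z":0,"ax":0,"ay":0,"az":0},
  {"fingers":0,"x":-2,"y":0,"z":0,"ax":0,"ay":0,"az":0},
  {"fingers":0,"x":-1,"y":0,"z":0,"ax":0,"ay":0,"az":0},
  {"fingers":0,"x":0,"y":0,"z":0,"ax":0,"ay":0,"az":0},
  {"fingers":0,"x":0,"y":0,"z":0,"ax":0,"ay":0,"az":0},
  {"fingers":0,"x":0,"y":0,"z":0,"ax":0,"ay":0,"az":0},
])

```text
t: 5.95
eef_pos: [0.5889, 0.0323, 0.0113]
tool_rot: [0.0, -0.086, 0.996, 0.0]
contact_force: [0.1, 0.9, -0.6]
gripper_width: 0.004
grasp_force: 0.0
```

```bash
python3 look.py
```

```text
t 5.95 pos [0.5889 0.0323 0.0113] tray mm [41.5 25.3] f [ 0.1  0.9 -0.6] w 0.004 toolx ang-tray -180.12 tilt 0.0 q [-0.33  0.64  0.23  1.92 -0.24  0.61  1.79]
scene ((341.92588280946836, 290.6592937524253), 429.5) cap tray [73.9 22.5]
```

>>> jog_arm([
  {"fingers":0,"x":-1,"y":0,"z":0,"ax":0,"ay":0,"az":0},
  {"fingers":0,"x":-1,"y":0,"z":0,"ax":0,"ay":0,"az":0},
  {"fingers":0,"x":-1,"y":0,"z":0,"ax":0,"ay":0,"az":0},
  {"fingers":0,"x":0,"y":0,"z":0,"ax":0,"ay":0,"az":0},
  {"fingers":0,"x":0,"y":0,"z":0,"ax":0,"ay":0,"az":0},
  {"fingers":0,"x":0,"y":0,"z":0,"ax":0,"ay":0,"az":0},
  {"fingers":0,"x":0,"y":0,"z":0,"ax":0,"ay":0,"az":0},
  {"fingers":0,"x":0,"y":0,"z":0,"ax":0,"ay":0,"az":0},
])

```text
t: 6.85
eef_pos: [0.5919, 0.0328, 0.0113]
tool_rot: [0.0, -0.086, 0.996, 0.0]
contact_force: [-0.3, 0.6, -0.2]
gripper_width: 0.001
grasp_force: 0.0
```

>>> jog_arm([
  {"fingers":0,"x":-1,"y":0,"z":0,"ax":0,"ay":0,"az":0},
  {"fingers":0,"x":0,"y":0,"z":0,"ax":0,"ay":0,"az":0},
  {"fingers":0,"x":0,"y":0,"z":0,"ax":0,"ay":0,"az":0},
  {"fingers":0,"x":0,"y":0,"z":0,"ax":0,"ay":0,"az":0},
  {"fingers":0,"x":0,"y":0,"z":0,"ax":0,"ay":0,"az":0},
  {"fingers":0,"x":0,"y":0,"z":0,"ax":0,"ay":0,"az":0},
  {"fingers":0,"x":0,"y":0,"z":0,"ax":0,"ay":0,"az":0},
  {"fingers":0,"x":0,"y":0,"z":0,"ax":0,"ay":0,"az":0},
])

```text
t: 7.65
eef_pos: [0.5929, 0.033, 0.0113]
tool_rot: [0.0, -0.086, 0.996, 0.0]
contact_force: [0.3, 0.3, -1.0]
gripper_width: 0.001
grasp_force: 0.0
```

```bash
python3 look.py
```

```text
t 7.65 pos [0.5929 0.033  0.0113] tray mm [45.5 25.3] f [ 0.3  0.3 -1. ] w 0.001 toolx ang-tray -180.12 tilt 0.0 q [-0.33  0.64  0.23  1.91 -0.24  0.61  1.79]
scene ((343.99004975124376, 291.34978951396863), 435.5) cap tray [77.7 22.5]
```

>>> jog_arm([
  {"fingers":0,"x":-0.5,"y":0,"z":0,"ax":0,"ay":0,"az":0},
  {"fingers":0,"x":-0.5,"y":0,"z":0,"ax":0,"ay":0,"az":0},
  {"fingers":0,"x":-0.5,"y":0,"z":0,"ax":0,"ay":0,"az":0},
  {"fingers":0,"x":0,"y":0,"z":0,"ax":0,"ay":0,"az":0},
  {"fingers":0,"x":0,"y":0,"z":0,"ax":0,"ay":0,"az":0},
  {"fingers":0,"x":0,"y":0,"z":0,"ax":0,"ay":0,"az":0},
  {"fingers":0,"x":0,"y":0,"z":0,"ax":0,"ay":0,"az":0},
  {"fingers":0,"x":0,"y":0,"z":0,"ax":0,"ay":0,"az":0},
])

```text
t: 8.55
eef_pos: [0.5944, 0.0333, 0.0113]
tool_rot: [-0.0, -0.086, 0.996, 0.0]
contact_force: [-1.4, -0.1, -0.3]
gripper_width: 0.0
grasp_force: 0.2
```

```bash
python3 look.py
```

```text
t 8.55 pos [0.5944 0.0333 0.0113] tray mm [47.  25.4] f [-1.4 -0.1 -0.3] w 0.0 toolx ang-tray -180.12 tilt 0.01 q [-0.33  0.64  0.23  1.91 -0.24  0.61  1.79]
scene ((344.6557886557886, 291.52292152292154), 429.0) cap tray [78.9 22.6]
```

>>> jog_arm([
  {"fingers":0,"x":-0.5,"y":0,"z":0,"ax":0,"ay":0,"az":0},
  {"fingers":0,"x":-0.5,"y":0,"z":0,"ax":0,"ay":0,"az":0},
  {"fingers":0,"x":0,"y":0,"z":0,"ax":0,"ay":0,"az":0},
  {"fingers":0,"x":0,"y":0,"z":0,"ax":0,"ay":0,"az":0},
  {"fingers":0,"x":0,"y":0,"z":0,"ax":0,"ay":0,"az":0},
  {"fingers":0,"x":0,"y":0,"z":0,"ax":0,"ay":0,"az":0},
  {"fingers":0,"x":0,"y":0,"z":0,"ax":0,"ay":0,"az":0},
  {"fingers":0,"x":0,"y":0,"z":0,"ax":0,"ay":0,"az":0},
])

```text
t: 9.45
eef_pos: [0.5945, 0.0333, 0.0111]
tool_rot: [-0.001, -0.086, 0.996, 0.0]
contact_force: [-5.6, 0.0, 2.9]
gripper_width: 0.001
grasp_force: 2.6
```

```bash
python3 look.py
```

```text
t 9.45 pos [0.5945 0.0333 0.0111] tray mm [47.2 25.3] f [-5.6  0.   2.9] w 0.001 toolx ang-tray -180.12 tilt 0.09 q [-0.33  0.65  0.23  1.91 -0.24  0.62  1.79]
scene ((344.7758352758352, 291.56837606837604), 429.0) cap tray [79.1 22.6]
```

Force of −5.6 N along x while the motion has stopped means the cap is against the rear rail. Next I back off, rise, and turn the fingers to push along the rail with a slight angle toward it.

>>> jog_arm([
  {"fingers":0,"x":15,"y":0,"z":0,"ax":0,"ay":0,"az":0},
  {"fingers":0,"x":5,"y":0,"z":-20,"ax":0,"ay":0,"az":0},
  {"fingers":0,"x":0,"y":0,"z":-25,"ax":0,"ay":0,"az":0},
  {"fingers":0,"x":0,"y":0,"z":0,"ax":0,"ay":0,"az":8.1},
  {"fingers":0,"x":0,"y":0,"z":0,"ax":0,"ay":0,"az":8.1},
  {"fingers":0,"x":0,"y":0,"z":0,"ax":0,"ay":0,"az":8.1},
  {"fingers":0,"x":0,"y":0,"z":0,"ax":0,"ay":0,"az":8.1},
  {"fingers":0,"x":0,"y":0,"z":0,"ax":0,"ay":0,"az":8.1},
])

```text
t: 10.35
eef_pos: [0.5773, 0.0303, 0.0568]
tool_rot: [0.002, 0.266, 0.964, 0.001]
contact_force: [-0.5, 0.1, 0.4]
gripper_width: -0.003
grasp_force: 0.0
```

>>> jog_arm([
  {"fingers":0,"x":0,"y":0,"z":0,"ax":0,"ay":0,"az":8.1},
  {"fingers":0,"x":0,"y":0,"z":0,"ax":0,"ay":0,"az":8.1},
  {"fingers":0,"x":0,"y":0,"z":0,"ax":0,"ay":0,"az":8.1},
  {"fingers":0,"x":0,"y":0,"z":0,"ax":0,"ay":0,"az":8.1},
  {"fingers":0,"x":0,"y":0,"z":0,"ax":0,"ay":0,"az":8.1},
  {"fingers":0,"x":0,"y":0,"z":0,"ax":0,"ay":0,"az":8.1},
  {"fingers":0,"x":0,"y":0,"z":0,"ax":0,"ay":0,"az":8.1},
  {"fingers":0,"x":0,"y":0,"z":0,"ax":0,"ay":0,"az":8.1},
])

```text
t: 11.15
eef_pos: [0.5773, 0.0303, 0.0567]
tool_rot: [0.001, 0.741, 0.671, 0.001]
contact_force: [0.1, -0.8, -0.8]
gripper_width: -0.001
grasp_force: 0.0
```

```bash
python3 look.py; python3 st.py 71 -23 60
```

```text
t 11.15 pos [0.5773 0.0303 0.0567] tray mm [29.7 25.4] f [ 0.1 -0.8 -0.8] w -0.001 toolx ang-tray 74.3 tilt 0.18 q [-0.7   0.67  0.74  1.96 -0.65  0.76  0.32]
scene ((344.6946713341112, 291.59432127576815), 428.5) cap tray [79.  22.5]
t 11.25 pos [0.5769 0.0304 0.0564] tray mm [29.3 25.6] f [-0.3 -0.3  0.4] w -0.001 toolx ang-tray 74.57 tilt 0.14 q [-0.7   0.67  0.74  1.96 -0.65  0.76  0.33]
tool shift mm [-35.7  53.1  -3.4]
```

Now around to the cap's −y side at height, then down.

>>> jog_arm([
  {"fingers":0,"x":-20,"y":0,"z":0,"ax":0,"ay":0,"az":0},
  {"fingers":0,"x":-16,"y":13,"z":0,"ax":0,"ay":0,"az":0},
  {"fingers":0,"x":0,"y":20,"z":0,"ax":0,"ay":0,"az":0},
  {"fingers":0,"x":0,"y":20,"z":0,"ax":0,"ay":0,"az":0},
  {"fingers":0,"x":0,"y":0,"z":0,"ax":0,"ay":0,"az":0},
  {"fingers":0,"x":0,"y":0,"z":10,"ax":0,"ay":0,"az":0},
  {"fingers":0,"x":0,"y":0,"z":10,"ax":0,"ay":0,"az":0},
  {"fingers":0,"x":0,"y":0,"z":0,"ax":0,"ay":0,"az":0},
])

```text
t: 12.05
eef_pos: [0.6229, -0.0104, 0.0342]
tool_rot: [-0.001, 0.739, 0.673, -0.001]
contact_force: [-1.2, -0.4, -0.6]
gripper_width: 0.001
grasp_force: 0.0
```

```bash
python3 look.py; python3 st.py 71 -23 12;python3 - <<'E'
from h import *
C=cam("scene"); cv2.imwrite("pics/s3.png",cv2.resize(C[0][180:430,180:410],None,fx=2.3,fy=2.3,interpolation=cv2.INTER_CUBIC))
E
```

```text
t 12.05 pos [ 0.6229 -0.0104  0.0342] tray mm [ 67.4 -22.6] f [-1.2 -0.4 -0.6] w 0.001 toolx ang-tray 74.63 tilt 0.22 q [-0.57  0.76  0.7   1.85 -0.67  0.79  0.4 ]
scene ((355.5, 288.0), 3.0) cap tray [94.3 36. ]
top ((343.2821782178218, 210.89438943894388), 101.0) cap tray [82.8 33.3]
t 12.15 pos [ 0.6241 -0.0108  0.0357] tray mm [ 68.6 -23.2] f [ 0.3 -0.4  0.7] w -0.004 toolx ang-tray 74.6 tilt 0.09 q [-0.57  0.75  0.7   1.85 -0.67  0.79  0.4 ]
tool shift mm [ 0.8  2.3 23.7]
```

View pics/s3.png

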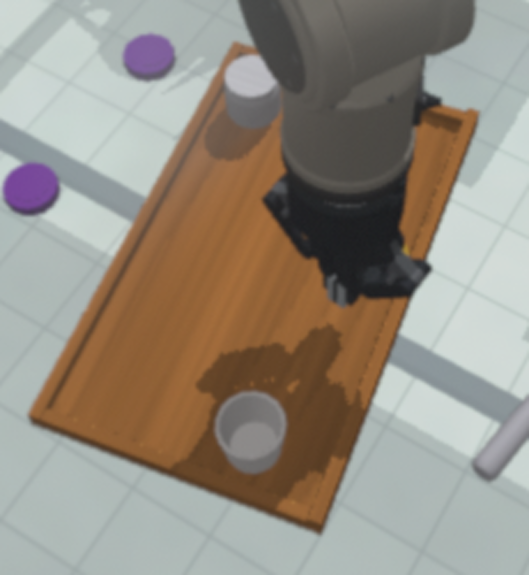

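The view shows the fingertips, crop (340,290), on the cup side of the cap near the rear rail. The hand hides the cap, but nothing is touched. Next I lower and begin the sweep.

>>> jog_arm([
  {"fingers":0,"x":0,"y":2,"z":8,"ax":0,"ay":0,"az":0},
  {"fingers":0,"x":0,"y":0,"z":8,"ax":0,"ay":0,"az":0},
  {"fingers":0,"x":0,"y":0,"z":7,"ax":0,"ay":0,"az":0},
  {"fingers":0,"x":0,"y":0,"z":0,"ax":0,"ay":0,"az":0},
  {"fingers":0,"x":4,"y":-1,"z":0,"ax":0,"ay":0,"az":0},
  {"fingers":0,"x":4,"y":-1,"z":0,"ax":0,"ay":0,"az":0},
  {"fingers":0,"x":4,"y":-1,"z":0,"ax":0,"ay":0,"az":0},
  {"fingers":0,"x":4,"y":-1,"z":0,"ax":0,"ay":0,"az":0},
])

```text
t: 13.0
eef_pos: [0.6247, 0.0059, 0.0135]
tool_rot: [0.0, 0.739, 0.673, 0.0]
contact_force: [-0.5, -0.3, 0.3]
gripper_width: 0.002
grasp_force: 0.0
```

```bash
python3 look.py; python3 st.py 72 116 12
```

```text
t 13.0 pos [0.6247 0.0059 0.0135] tray mm [72.1 -6.8] f [-0.5 -0.3  0.3] w 0.002 toolx ang-tray 74.6 tilt 0.03 q [-0.58  0.78  0.67  1.86 -0.7   0.75  0.39]
t 13.1 pos [0.6246 0.0065 0.0133] tray mm [72.1 -6.2] f [ 0.2 -0.6 -0.2] w -0.001 toolx ang-tray 74.66 tilt 0.04 q [-0.58  0.78  0.67  1.86 -0.7   0.75  0.39]
tool shift mm [117.9 -32.5   1.4]
```

>>> jog_arm([
  {"fingers":0,"x":6,"y":-1.5,"z":1,"ax":0,"ay":0,"az":0},
  {"fingers":0,"x":6,"y":-1.5,"z":0,"ax":0,"ay":0,"az":0},
  {"fingers":0,"x":6,"y":-1.5,"z":0,"ax":0,"ay":0,"az":0},
  {"fingers":0,"x":6,"y":-1.5,"z":0,"ax":0,"ay":0,"az":0},
  {"fingers":0,"x":6,"y":-1.5,"z":0,"ax":0,"ay":0,"az":0},
  {"fingers":0,"x":6,"y":-1.5,"z":0,"ax":0,"ay":0,"az":0},
  {"fingers":0,"x":6,"y":-1.5,"z":0,"ax":0,"ay":0,"az":0},
  {"fingers":0,"x":6,"y":-1.5,"z":0,"ax":0,"ay":0,"az":0},
])

```text
t: 13.9
eef_pos: [0.6171, 0.0548, 0.0123]
tool_rot: [-0.0, 0.74, 0.673, 0.0]
contact_force: [-0.9, -0.4, 0.2]
gripper_width: -0.002
grasp_force: 0.2
```

```bash
python3 look.py; python3 st.py 72 116 12;python3 - <<'E'
from h import *
C=cam("top"); cv2.imwrite("pics/t4.png",cv2.resize(C[0][172:313,272:458],None,fx=4,fy=4,interpolation=cv2.INTER_CUBIC))
E
```

```text
t 13.9 pos [0.6171 0.0548 0.0123] tray mm [73.1 42.6] f [-0.9 -0.4  0.2] w -0.002 toolx ang-tray 74.59 tilt 0.01 q [-0.67  0.78  0.68  1.87 -0.71  0.75  0.32]
scene ((357.5, 269.5), 1.0) cap tray [85.4 73.1]
t 14.0 pos [0.617  0.0558 0.0121] tray mm [73.2 43.6] f [ 0.3  0.2 -0.5] w -0.002 toolx ang-tray 74.67 tilt 0.05 q [-0.67  0.78  0.68  1.87 -0.71  0.75  0.32]
tool shift mm [ 69.5 -20.3   0.2]
```

View pics/t4.png

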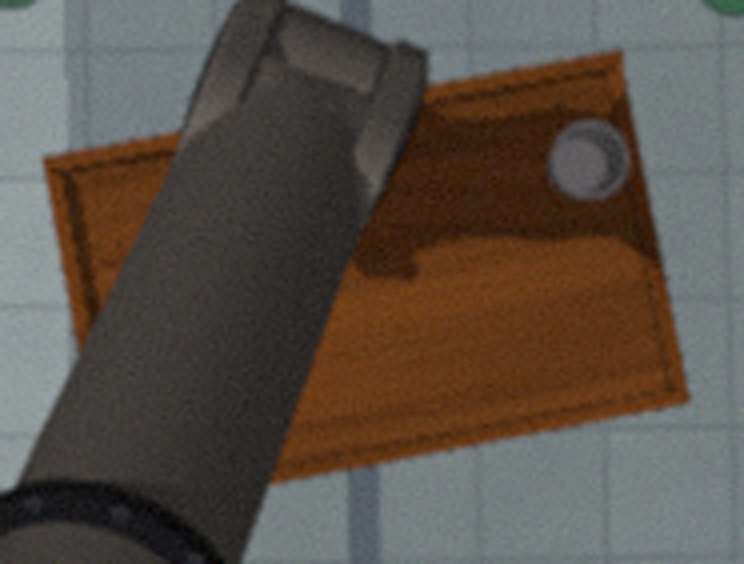

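The top view shows the arm hiding the cap, with the cup still in place at crop (590,160). One cap-coloured pixel in the scene camera, (357,269), is where I expect the cap ahead of the fingers. I continue.

>>> jog_arm([
  {"fingers":0,"x":6,"y":-1.5,"z":0,"ax":0,"ay":0,"az":0},
  {"fingers":0,"x":6,"y":-1.5,"z":0,"ax":0,"ay":0,"az":0},
  {"fingers":0,"x":6,"y":-1.5,"z":0,"ax":0,"ay":0,"az":0},
  {"fingers":0,"x":6,"y":-1.6,"z":0,"ax":0,"ay":0,"az":0},
  {"fingers":0,"x":6,"y":-1.6,"z":0,"ax":0,"ay":0,"az":0},
  {"fingers":0,"x":6,"y":-1.6,"z":0,"ax":0,"ay":0,"az":0},
  {"fingers":0,"x":6,"y":-1.6,"z":0,"ax":0,"ay":0,"az":0},
  {"fingers":0,"x":6,"y":-1.6,"z":0,"ax":0,"ay":0,"az":0},
])

```text
t: 14.85
eef_pos: [0.6091, 0.1037, 0.0123]
tool_rot: [-0.0, 0.74, 0.673, 0.0]
contact_force: [0.2, -0.8, 0.5]
gripper_width: -0.001
grasp_force: 0.3
```

```bash
python3 look.py; python3 st.py 73 114 12;python3 - <<'E'
from h import *
C=cam("scene"); cv2.imwrite("pics/s5.png",cv2.resize(C[0][170:370,240:440],None,fx=2.9,fy=2.9,interpolation=cv2.INTER_CUBIC))
E
```

```text
t 14.85 pos [0.6091 0.1037 0.0123] tray mm [73.8 92.2] f [ 0.2 -0.8  0.5] w -0.001 toolx ang-tray 74.58 tilt 0.0 q [-0.75  0.78  0.68  1.87 -0.71  0.75  0.24]
scene ((369.69841269841265, 245.69841269841268), 10.5) cap tray [ 89.9 130. ]
t 14.95 pos [0.609  0.1047 0.0121] tray mm [73.9 93.2] f [-0.1  0.1  0.6] w 0.002 toolx ang-tray 74.67 tilt 0.05 q [-0.75  0.78  0.68  1.87 -0.71  0.75  0.24]
tool shift mm [19.8 -6.3  0.1]
```

View pics/s5.png

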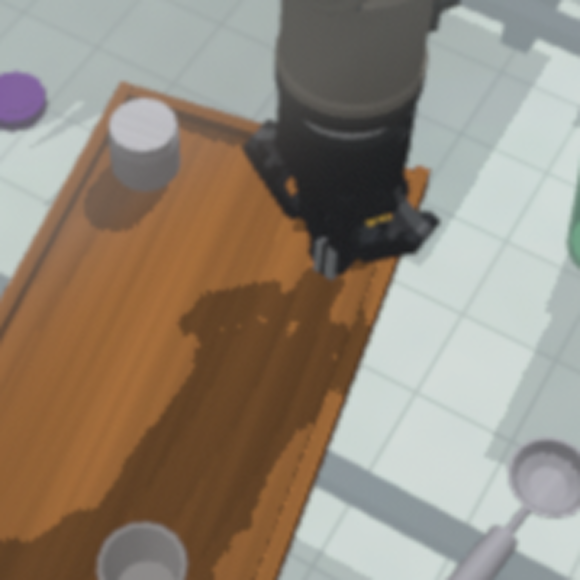

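The cap's yellow shows through the fingers at crop (378,220), near the rail ahead of the tips. The tin and cup are undisturbed. I make the final approach slowly.

>>> jog_arm([
  {"fingers":0,"x":4,"y":-1.1,"z":0,"ax":0,"ay":0,"az":0},
  {"fingers":0,"x":4,"y":-1.1,"z":0,"ax":0,"ay":0,"az":0},
  {"fingers":0,"x":4,"y":-1.1,"z":0,"ax":0,"ay":0,"az":0},
  {"fingers":0,"x":4,"y":-1.1,"z":0,"ax":0,"ay":0,"az":0},
  {"fingers":0,"x":2,"y":-0.5,"z":0,"ax":0,"ay":0,"az":0},
  {"fingers":0,"x":0,"y":0,"z":0,"ax":0,"ay":0,"az":0},
  {"fingers":0,"x":0,"y":0,"z":0,"ax":0,"ay":0,"az":0},
  {"fingers":0,"x":0,"y":0,"z":0,"ax":0,"ay":0,"az":0},
])

```text
t: 15.8
eef_pos: [0.6061, 0.1214, 0.0123]
tool_rot: [0.0, 0.74, 0.673, 0.0]
contact_force: [0.3, 0.1, 1.1]
gripper_width: 0.002
grasp_force: 0.0
```

```bash
python3 look.py; python3 st.py 73 116 12
```

```text
t 15.8 pos [0.6061 0.1214 0.0123] tray mm [ 73.9 110.1] f [0.3 0.1 1.1] w 0.002 toolx ang-tray 74.56 tilt 0.0 q [-0.78  0.78  0.69  1.87 -0.71  0.75  0.22]
scene ((372.8115942028985, 237.5942028985507), 11.5) cap tray [ 89.7 149.5]
t 15.9 pos [0.6061 0.1214 0.0123] tray mm [ 73.8 110.1] f [ 0.5  0.2 -0.2] w -0.001 toolx ang-tray 74.56 tilt 0.0 q [-0.78  0.78  0.69  1.87 -0.71  0.75  0.22]
tool shift mm [ 5.5 -2.4  0.3]
```

>>> jog_arm([
  {"fingers":0,"x":1,"y":-0.3,"z":0,"ax":0,"ay":0,"az":0},
  {"fingers":0,"x":1,"y":-0.3,"z":0,"ax":0,"ay":0,"az":0},
  {"fingers":0,"x":1,"y":-0.3,"z":0,"ax":0,"ay":0,"az":0},
  {"fingers":0,"x":1,"y":-0.3,"z":0,"ax":0,"ay":0,"az":0},
  {"fingers":0,"x":0,"y":0,"z":0,"ax":0,"ay":0,"az":0},
  {"fingers":0,"x":0,"y":0,"z":0,"ax":0,"ay":0,"az":0},
  {"fingers":0,"x":0,"y":0,"z":0,"ax":0,"ay":0,"az":0},
  {"fingers":0,"x":0,"y":0,"z":0,"ax":0,"ay":0,"az":0},
])

```text
t: 16.7
eef_pos: [0.6052, 0.1257, 0.0123]
tool_rot: [-0.0, 0.74, 0.673, 0.0]
contact_force: [-0.8, -0.4, -1.0]
gripper_width: -0.002
grasp_force: 0.0
```

>>> jog_arm([
  {"fingers":0,"x":0.5,"y":-0.1,"z":0,"ax":0,"ay":0,"az":0},
  {"fingers":0,"x":0.5,"y":-0.1,"z":0,"ax":0,"ay":0,"az":0},
  {"fingers":0,"x":0,"y":0,"z":0,"ax":0,"ay":0,"az":0},
  {"fingers":0,"x":0,"y":0,"z":0,"ax":0,"ay":0,"az":0},
  {"fingers":0,"x":0,"y":0,"z":0,"ax":0,"ay":0,"az":0},
  {"fingers":0,"x":0,"y":0,"z":0,"ax":0,"ay":0,"az":0},
  {"fingers":0,"x":0,"y":0,"z":0,"ax":0,"ay":0,"az":0},
  {"fingers":0,"x":0,"y":0,"z":0,"ax":0,"ay":0,"az":0},
])

```text
t: 17.5
eef_pos: [0.6051, 0.1265, 0.0123]
tool_rot: [0.0, 0.74, 0.673, -0.0]
contact_force: [-0.3, -1.1, -0.1]
gripper_width: -0.001
grasp_force: 0.5
```

>>> jog_arm([
  {"fingers":0,"x":0.5,"y":-0.1,"z":0,"ax":0,"ay":0,"az":0},
  {"fingers":0,"x":0.5,"y":-0.1,"z":0,"ax":0,"ay":0,"az":0},
  {"fingers":0,"x":0,"y":0,"z":0,"ax":0,"ay":0,"az":0},
  {"fingers":0,"x":0,"y":0,"z":0,"ax":0,"ay":0,"az":0},
  {"fingers":0,"x":0,"y":0,"z":0,"ax":0,"ay":0,"az":0},
  {"fingers":0,"x":0,"y":0,"z":0,"ax":0,"ay":0,"az":0},
  {"fingers":0,"x":0,"y":0,"z":0,"ax":0,"ay":0,"az":0},
  {"fingers":0,"x":0,"y":0,"z":0,"ax":0,"ay":0,"az":0},
])

```text
t: 18.3
eef_pos: [0.6051, 0.1268, 0.0123]
tool_rot: [0.0, 0.74, 0.673, -0.0]
contact_force: [-0.6, -4.6, 0.2]
gripper_width: -0.003
grasp_force: 2.6
```

```bash
python3 look.py
```

```text
t 18.3 pos [0.6051 0.1268 0.0123] tray mm [ 73.8 115.6] f [-0.6 -4.6  0.2] w -0.003 toolx ang-tray 74.55 tilt 0.06 q [-0.79  0.78  0.69  1.87 -0.71  0.75  0.21]
scene ((373.7435897435897, 235.07692307692307), 13.0) cap tray [ 89.6 155.6]
```

The end wall is reached, at −4.6 N along y. I retreat along the contact normal, rise, and clear the view.

>>> jog_arm([
  {"fingers":0,"x":-5,"y":0,"z":0,"ax":0,"ay":0,"az":0},
  {"fingers":0,"x":-10,"y":0,"z":0,"ax":0,"ay":0,"az":0},
  {"fingers":0,"x":-10,"y":0,"z":-5,"ax":0,"ay":0,"az":0},
  {"fingers":0,"x":0,"y":0,"z":-30,"ax":0,"ay":0,"az":0},
  {"fingers":0,"x":0,"y":0,"z":-40,"ax":0,"ay":0,"az":0},
  {"fingers":0,"x":0,"y":0,"z":-40,"ax":0,"ay":0,"az":0},
  {"fingers":0,"x":-30,"y":0,"z":-30,"ax":0,"ay":0,"az":0},
  {"fingers":0,"x":-30,"y":0,"z":0,"ax":0,"ay":0,"az":0},
])

```text
t: 19.2
eef_pos: [0.5996, 0.0424, 0.1619]
tool_rot: [0.002, 0.739, 0.674, 0.003]
contact_force: [0.3, -0.5, 0.0]
gripper_width: -0.002
grasp_force: 0.0
```

>>> jog_arm([
  {"fingers":0,"x":-40,"y":0,"z":0,"ax":0,"ay":0,"az":0},
  {"fingers":0,"x":-40,"y":0,"z":0,"ax":0,"ay":0,"az":0},
  {"fingers":0,"x":-40,"y":-10,"z":0,"ax":0,"ay":0,"az":0},
  {"fingers":0,"x":-40,"y":-10,"z":0,"ax":0,"ay":0,"az":0},
  {"fingers":0,"x":-40,"y":-10,"z":0,"ax":0,"ay":0,"az":0},
  {"fingers":0,"x":-40,"y":-10,"z":0,"ax":0,"ay":0,"az":0},
  {"fingers":0,"x":0,"y":0,"z":0,"ax":0,"ay":0,"az":0},
  {"fingers":0,"x":0,"y":0,"z":0,"ax":0,"ay":0,"az":0},
])

```text
t: 20.0
eef_pos: [0.5338, -0.1937, 0.1578]
tool_rot: [-0.0, 0.741, 0.672, 0.0]
contact_force: [0.2, -0.0, 0.3]
gripper_width: -0.002
grasp_force: 0.0
```

```bash
python3 look.py
python3 - <<'E'
from h import *
a=cv2.resize(cam("scene")[0][190:270,300:400],(600,480),interpolation=cv2.INTER_CUBIC)
b=cv2.resize(cam("top")[0][180:305,278:450],(600,436),interpolation=cv2.INTER_CUBIC)
cv2.imwrite("pics/s6.png",a);cv2.imwrite("pics/t6.png",b)
E
```

```text
t 20.0 pos [ 0.5338 -0.1937  0.1578] tray mm [ -52.1 -187.6] f [ 0.2 -0.   0.3] w -0.002 toolx ang-tray 74.37 tilt 0.06 q [-0.41  0.52  0.87  1.93 -0.5   0.92  0.61]
scene ((366.2722610722611, 238.193006993007), 357.5) cap tray [ 78.7 143.8]
top ((297.32145684877275, 221.4061757719715), 210.5) cap tray [ 78.2 147.7]
```

View pics/s6.png

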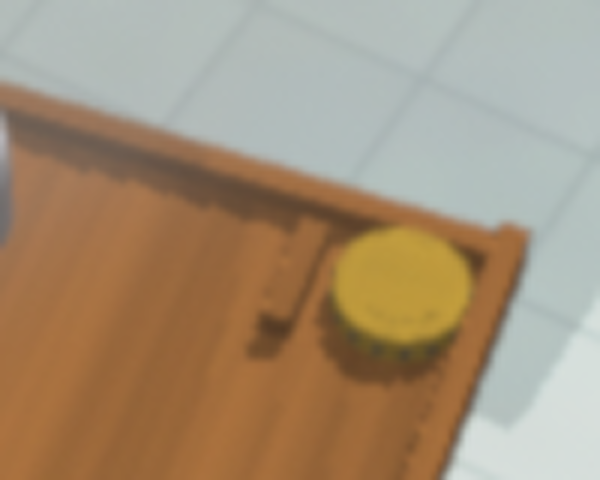

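View pics/t6.png

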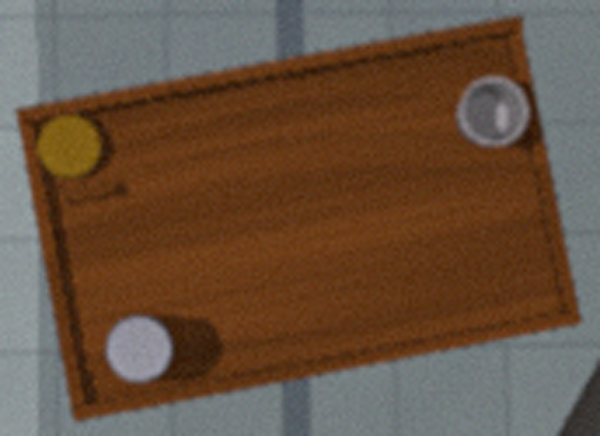

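The cap lies flat in the corner beyond the fence, touching the rail and end wall: scene crop (402,288), top crop (70,146). The top camera puts it at tray (78.2, 147.7) mm, against a home position of (78, 148). The cup and tin are where they were, and the hand is clear.

```bash
python3 -c "
from station import bot
print(bot.hand_in())"
```

```text
the job is handed in; nothing more can be done
None
```

I pushed the brass cap straight back to the rear rail, then along it into the corner pocket, where it lies flat against the end wall (about 0.4 mm from nominal home by the top camera). The hand is clear, the cup and tin are undisturbed, and the job was handed in at about 20 s.

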